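Set a slide basket on the sloping drying stand

ROBOT

A 6-joint arm with a two-finger parallel gripper is mounted at the origin on a cart in front of the work surface, level with it; the furniture and walls round the work are solid. World frame = base frame: x ahead of the robot, y to its left, z up, the work surface at z = 0. Lengths are in m, angles in degrees, forces in N, time in s.
With the tool pointing down it reaches from about 0.375 to 0.9 m from the base axis. Payload 3.1 kg.
Tool frame: the origin (TCP) lies on the centre line of the jaws, within the pads' length; the fingertips stand 19 mm ahead of it and the grasp point (between the pads) is the TCP (tips_ahead is the distance from the TCP to the fingertips, in m); z points along the fingers, y is the line along which they close (so a half turn about z gives the same grasp; the last joint's range is limited). The gripper opens to 87 mm and grips with 3 to 60 N. Pads are 19 mm wide; open, the fingers measure 117 mm over their backs; the gripper's body (75 mm by 190 mm) begins 51 mm behind the grasp point.
Start: joints at [-85.227, 30.224, 82.088, -0, 67.689, -10.227], TCP at [0.162, -0.604, 0.242] pointing down, gripper open.
Joint ranges: [-176.69, 176.69], [-43.24, 126.21], [12.49, 139.97], [-82, 262], [0, 151.66], [-163.58, 163.58]. Speed limits (degrees/s): [159.86, 159.86, 180, 180, 180, 180].

INTERFACE

Orientations are given as a 3x3 rotation matrix whose columns are the frame's x, y, z axes.
In Python, from rig import read_state, capture, hand_in, trace, landmark_of, tips_ahead gives the robot as it stands.
- The arm moves only by the shell command python3 -m jog 'ROWS'. ROWS is JSON, a list of rows, each an object of numbers: "tx", "ty", "tz": the shift along the tool's x, y, z in cm; "roll": the turn about the tool's z in rad; "jaw": the opening, from 0 (shut) to 1 (fully open). A call has 1 to 8 rows; each row shifts and turns the commanded pose from where the row before left it, along the tool's axes as they then stand; what a row does not reach is not made up. A row lasts 1/10 s, in which the tool goes at most 50 mm and 8.59 degrees, less where a joint would pass 70% of its speed; a pose out of reach is approached as far as the arm can. A call with a gripper value outside its range is refused whole. The fingers move at their own pace and stop on an object; the grip force is fixed at half the most. Time passes only in rows, so rows that do not move let the fingers close. It gives the time, the measured TCP pose, the force, the opening and the grip force at its end, in the units of the state.
- read_state(): the state, without advancing time (a new reading comes with each control period).
- capture(name): name is "scene" or "top"; returns a dict with "img" (480x640x3 uint8, red, green, blue), "vertical_fov" (degrees; the focal length in pixels is half the picture's height over the tangent of half this angle, whatever the lens; pixels are square), "cx", "cy" (the principal point, pixels), "k1" (the pictures are not rectified: a ray, as slopes to the right and down, at radius r is drawn at 1 + k1 r^2 times it, then the intrinsics apply), "cam_to_world" (4x4, takes a point from camera to world coordinates). Camera axes: x right, y up, looking along -z (the intrinsics and any distortion apply to the point x, -y, -z); pixel columns grow to the right and rows downward; lengths in m; the calibration is good to about 2 mm. A picture is of the moment at which its call begins. There is no depth.
- hand_in(): hands the job in; it is judged then, once.
Trained networks look in the newest picture that a camera, given by its name, has taken for a name from the list of things; names that differ only in an ending like _2 or _b are one class to them, and where a whole thing is asked for, a point or a joint stands for the part that bears it (a point fixed in the world has none). Each returns a list of dicts, best first, with "p" (0 to 1); they miss things now and then, are a little off and sometimes report something else, mostly with a low value. They report only what shows in the picture. A call takes as long as a camera call.
- trace(camera, thing): "pixels" (480x640 bool, what is visible of it) and "bbox" ([left, top, width, height] in pixels, round what is visible of it).
- landmark_of(camera, thing): "point" ([row, column] in pixels: a listed point, or the origin of a listed thing).
The state is a dict: "time_s": time; "joint_positions": joint angles; "qvel": joint speeds; "tau": joint torques, N m; "position": TCP position; "tcp_rot": TCP orientation; "force": force on the tool from outside, world axes, zero at the start; "moment": the same for the moment, N m; "opening": opening from 0.0 (shut) to 1.0 (fully open); "grasp_force": force on a finger pad.
Only numpy, scipy, OpenCV 4.12 (cv2) and the standard library are available. Lean on these libraries where they do the work, as an engineer would, in place of code of your own. Each camera call takes 0.05 s, during which the arm holds its last target. There are 200 camera calls.

TASK

Take the slide basket out of its glass dish by the bar handle and set it on the sloping drying stand, tipped to lie flat and centred on both rails, square to them, and resting against the stop at their lower end. Lay it down gently and let go only when it already lies flat against the stop; leave the other things on the worktop where they are.

Things in the scene. Friction and masses are not known exactly. Their poses are not given: they have to be found in the camera images.
- basket: steel slide basket with glass slides, about 0.3 kg, 80 (x) x 110 (y) x 102 mm tall. Origin at the centre of its flat underside, z up. Tray part up to z = 32 mm; uprights at y = +-53 mm carry a grip bar along y over the middle, 10 mm thick in x, from z = 86 to 102 mm. Looks the same turned half round. Starts level inside the dish
- grip (a point): centre of the basket's grip bar, 94 mm above the basket's underside; axes as the basket's
- dish: open clear glass dish, fixed, 116 mm in x, 146 mm in y, 34 mm tall, walls and floor 4 mm. Origin at the centre of its underside; the basket stands on its floor
- stand: drying stand, fixed: white foot 110 x 130 x 12 mm, a column in its middle, on that a sloping deck of two aluminium rails. Origin at the centre of the foot's underside, z up. The rails are 14 mm wide, centred at y = +-34 mm, and fall towards the stand's -x, 18 degrees from level. A basket lying flat against the stop at their lower end has its underside's centre right over this origin
- column (a point): top of the stand's fixed column tube, 72 mm above the worktop; axes as the stand's. The deck on it is set to a different height each time, not reported: on the column's axis the rails' top is 100 to 155 mm above the worktop. From there, along the slope, the rails run 62 mm up and 40 mm down to the stop bar (104 mm long, 7 thick, 12 proud of the rails). Clamped firmly
- squeeze_bottle: white squeeze bottle, 43 mm across, 125 mm tall; origin at the centre of its underside, z up. Leave it alone
- rack_green: green open tube rack, 50 x 85 x 55 mm; origin at the centre of its underside. Leave it alone
- wash_blue: blue wide-neck bottle, 51 mm across, 105 mm tall; origin at the centre of its underside. Leave it alone
- marker_0: white marker pen with black cap lying on the worktop, 134 mm long, 13 mm thick. Leave it alone

How it is judged (in metres and radians):
On the way, in this order (a step that is already met when the one before it is completed fails the run):
1. the basket hangs clear of the dish, held by its bar handle (contact force between basket and dish below 0.05 N and z of grip in the frame of dish above 0.15 m and contact force between the fingers and basket above 1 N and z of the grasp point in the frame of basket above 0.07 m), for 0.2 s.
2. still held, the basket lies flat on the rails against the stop (the tolerances of the end) (x of basket in the frame of stand between -0.005 and 0.004 m and y of basket in the frame of stand between -0.01 and 0.01 m and angle between basket's own z axis and vertical between 0.253073 and 0.375246 rad and angle between the y axis of basket and the y axis of stand, either way round below 0.09 rad and contact force between basket and stand above 0.5 N and z of basket in the frame of stand above 0.09 m and contact force between the fingers and basket above 1 N), for 0.2 s.
At the end, for the whole second after the job is handed in: Basket released and still on both rails: tilted 14.5 to 21.5 degrees, square to the stand within 5 degrees, underside's centre within 10 mm of the stand's middle in y and at x = -5 to +4 mm from its origin (against the stop), over 90 mm above the worktop (x of basket in the frame of stand between -0.005 and 0.004 m and y of basket in the frame of stand between -0.01 and 0.01 m and angle between basket's own z axis and vertical between 0.253073 and 0.375246 rad and angle between the y axis of basket and the y axis of stand, either way round below 0.09 rad and contact force between basket and stand above 0.5 N and z of basket in the frame of stand above 0.09 m and linear speed of basket below 0.01 m/s and angular speed of basket below 0.1 rad/s and contact force between the fingers and basket below 0.05 N); the robot touches nothing.
It fails at once if the basket is pressed or dropped on the stand with more than 90 N (contact force between basket and stand above 90 N).
It fails at once if the basket is tipped by more than 40 degrees (angle between basket's own z axis and vertical above 0.7 rad).
It fails at once if a bystander (squeeze bottle, green rack, blue bottle, marker) is moved by more than 25 mm (distance of any of squeeze_bottle, rack_green, wash_blue, marker_0 from where it was at the start of the episode above 0.025 m).
It also fails if it takes over 48 s, if anything falls off the work surface, if the arm or the gripper's body presses on something with over 40 N, if the wrist force passes 120 N, or if a joint passes its speed limit or range.

## Working session

There is one attempt and no reset: what is moved stays moved. The work goes in short steps, Python scripts to look and compute and a shell command to move; the robot and the scene stay as the last step left them, time stands still between calls to the robot, and variables do not carry over. Pictures are saved under pics/ and viewed, at most 10 in all, crops included, and the job is handed in when it is done.

```bash
mkdir -p pics; ls; cat > h.py <<'E'
import numpy as np, cv2
from rig import *
def K(c):
    f=240/np.tan(np.radians(c["vertical_fov"])/2); return f
def proj(c,P):
    T=np.linalg.inv(c["cam_to_world"]); p=T[:3,:3]@np.asarray(P,float)+T[:3,3]
    s=np.array([p[0],-p[1]])/-p[2]; s=s*(1+c["k1"]*(s@s)); f=K(c)
    return np.array([c["cy"]+f*s[1],c["cx"]+f*s[0]])
def ray(c,rc):
    f=K(c); d=np.array([(rc[1]-c["cx"])/f,(rc[0]-c["cy"])/f]); s=d.copy()
    for _ in range(20): s=d/(1+c["k1"]*(s@s))
    v=np.array([s[0],-s[1],-1]); T=np.array(c["cam_to_world"])
    return T[:3,3],T[:3,:3]@(v/np.linalg.norm(v))
def onz(c,rc,z):
    o,d=ray(c,rc); return o+d*(z-o[2])/d[2]
def tri(rays):
    A=0;b=0
    for o,d in rays:
        M=np.eye(3)-np.outer(d,d);A=A+M;b=b+M@o
    return np.linalg.solve(A,b)
E
python3 - <<'E'
from h import *
np.set_printoptions(precision=4,suppress=True)
cs={}
for n in("scene","top"):
    c=capture(n);cs[n]=c
    cv2.imwrite(f"pics/{n}0.png",c["img"][:,:,::-1])
    print(n,c["vertical_fov"],c["cx"],c["cy"],c["k1"],np.array(c["cam_to_world"]).tolist())
for t in("basket","grip","dish","stand","column","squeeze_bottle","rack_green","wash_blue","marker_0"):
    R={}
    for n in cs:
        l=landmark_of(n,t)[:2]; print(t,n,[(np.round(x["point"],1),round(x["p"],2)) for x in l])
        if l:R[n]=ray(cs[n],l[0]["point"])
    if len(R)==2: print("  tri",tri(R.values()))
    z={"grip":.098,"column":.072,"basket":.004}.get(t,0)
    for n in R: o,d=R[n];print("  z",n,o+d*(z-o[2])/d[2])
s=read_state();print(s)
E
```

```text
pics
scene 45.23355975488782 313.45067305301774 242.03524529875338 0.003204927094047509 [[0.6773496448520548, 0.5539499542853135, -0.4840835741543954, -0.01377147247973776], [-0.7356252886536818, 0.5165218984039343, -0.43824714849315627, -0.8122052009045777], [0.00727277883493714, 0.6529506693590983, 0.7573655194630418, 1.0276804663680235], [0.0, 0.0, 0.0, 1.0]]
top 42.02977033672551 308.65078454024706 245.23758126854588 -0.19741243917681925 [[0.026107187358367177, 0.9954064771222373, -0.09211058609808004, 0.4714848166328358], [-0.999634475570354, 0.025348099541809138, -0.009401547787570231, -0.2819887808564103], [-0.007023533257453127, 0.09232236539818092, 0.995704399321338, 1.3812307254480267], [0.0, 0.0, 0.0, 1.0]]
basket scene [(array([219.6, 218.9]), 0.75)]
basket top [(array([272.4, 191.3]), 0.58)]
  tri [ 0.5313 -0.0118  0.0145]
  z scene [ 0.5371 -0.0036  0.004 ]
  z top [ 0.5316 -0.0096  0.004 ]
grip scene [(array([193.4, 217.4]), 0.63)]
grip top [(array([271.9, 185.4]), 0.64)]
  tri [ 0.5301 -0.02    0.1085]
  z scene [ 0.5385 -0.0133  0.098 ]
  z top [ 0.5282 -0.0157  0.09
[... 1055 characters left out ...]
er_0 top [(array([309.2, 428.2]), 0.69)]
  tri [ 0.4603 -0.5356 -0.0072]
  z scene [ 0.4535 -0.5344  0.    ]
  z top [ 0.4636 -0.5377  0.    ]
{'time_s': 1.0, 'joint_positions': array([-85.2272,  30.2219,  82.0875,  -0.0015,  67.6898, -10.2294]), 'qvel': array([ 0.0672, -0.0232,  0.0058,  0.1073, -0.0695,  0.0807]), 'tau': array([ -0.0018, -44.0026, -17.6985,   0.0634,   0.0504,  -0.    ]), 'position': array([ 0.1618, -0.6037,  0.2416]), 'tcp_rot': array([[ 0.9659,  0.2589, -0.    ],
       [ 0.2589, -0.9659, -0.    ],
       [-0.    ,  0.    , -1.    ]]), 'force': array([0.3844, 0.2957, 0.445 ]), 'moment': array([-0.0096, -0.0082, -0.003 ]), 'grasp_force': 0.0, 'opening': 1.002345364063971}
```

View pics/scene0.png

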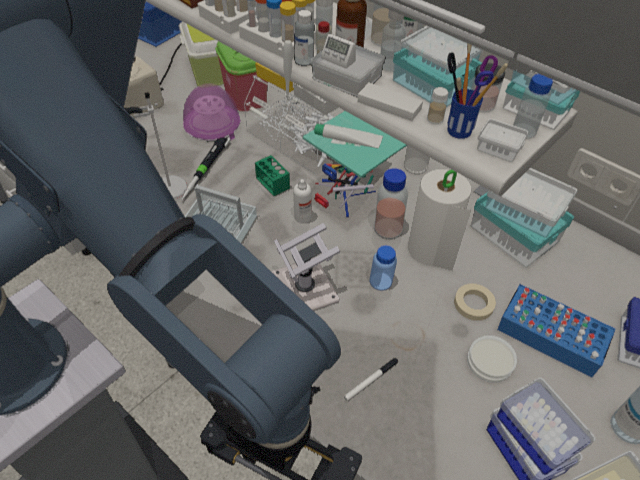

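View pics/top0.png

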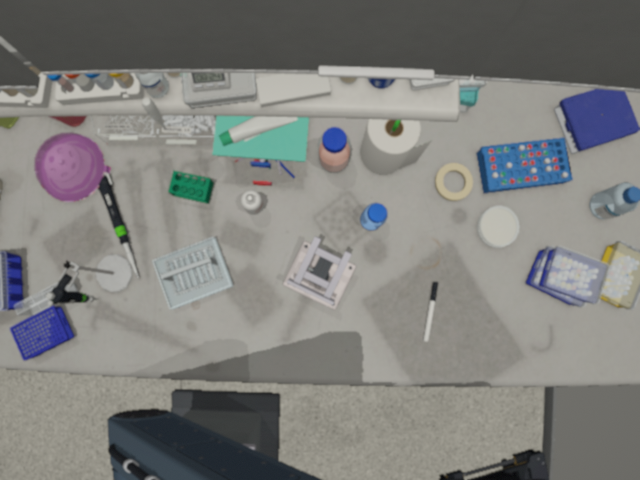

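```bash
python3 - <<'E'
import cv2
s=cv2.imread("pics/scene0.png");t=cv2.imread("pics/top0.png")
a=cv2.resize(s[130:330,170:370],(400,400),interpolation=2)
b=cv2.resize(t[220:330,120:380],(800,338),interpolation=2)
c=cv2.resize(s[210:330,240:380],(700,600),interpolation=2)
cv2.imwrite("pics/cropt.png",b);cv2.imwrite("pics/crops.png",cv2.resize(s[140:330,160:413],(800,600),interpolation=2))
E
```

```text
(no output)
```

View pics/cropt.png

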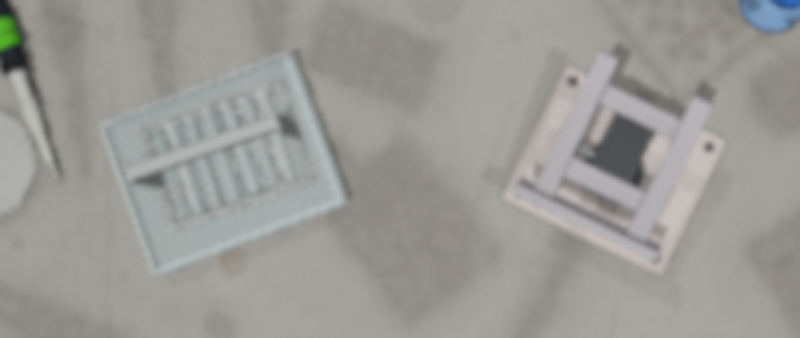

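View pics/crops.png

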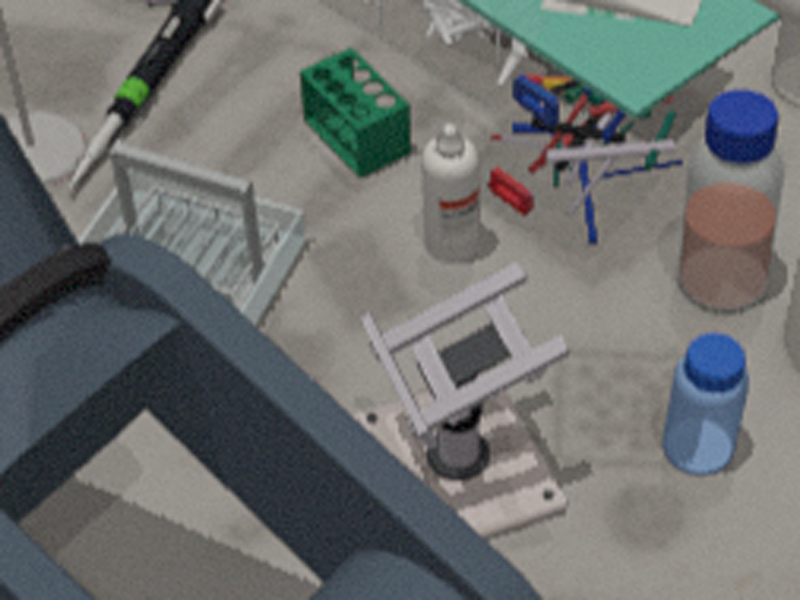

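The pictures show the dish and basket at about (190,272) in the top view, with the bar running lower-left to upper-right. The stand is at about (320,272), its stop on the near, lower-left side. The bottles are beyond it. Next I fit both poses from hand-read corners.

```bash
cat > fit.py <<'E'
from h import *
from scipy.optimize import least_squares
np.set_printoptions(precision=4,suppress=True)
cs={n:capture(n) for n in("scene","top")}
T=lambda p:(p[1]/3.077+220,p[0]/3.077+120)
S=lambda p:(p[1]/3.158+140,p[0]/3.162+160)
a=np.radians(18);c,s=np.cos(a),np.sin(a)
def W(x,y,yaw,P): return np.array([x+P[0]*np.cos(yaw)-P[1]*np.sin(yaw),y+P[0]*np.sin(yaw)+P[1]*np.cos(yaw),P[2]])
D=lambda h,u,y,n:(u*c-n*s,y,h+u*s+n*c)
st=lambda h:[("top",T((608,58)),D(h,.062,.034,0)),("top",T((701,98)),D(h,.062,-.034,0)),("top",T((515,186)),D(h,-.0435,.052,.012)),("top",T((660,257)),D(h,-.0435,-.052,.012)),
 ("top",T((565,68)),(.055,.065,.012)),("top",T((722,135)),(.055,-.065,.012)),("top",T((660,270)),(-.055,-.065,.012)),("top",T((503,198)),(-.055,.065,.012)),
 ("scene",S((520,268)),D(h,.062,.034,0)),("scene",S((563,346)),D(h,.062,-.034,0)),("scene",S((368,318)),D(h,-.0435,.052,.012)),("scene",S((420,428)),D(h,-.0435,-.052,.012))]
def f(p): return np.concatenate([proj(cs[n],W(*p[:3],P))-q for n,q,P in st(p[3])])
r=least_squares(f,[.533,-.298,-.4,.13],loss="soft_l1");print("stand",r.x,np.degrees(r.x[2]));print(f(r.x).reshape(-1,2))
bk=[("top",T((130,172)),(0,.053,.106)),("top",T((278,125)),(0,-.053,.106)),("scene",S((115,148)),(0,.053,.106)),("scene",S((252,185)),(0,-.053,.106))]
g=lambda p:np.concatenate([proj(cs[n],W(*p,P))-q for n,q,P in bk])
r=least_squares(g,[.533,-.015,.3]);print("basket",r.x,np.degrees(r.x[2]),g(r.x).reshape(-1,2))
di=[((293,52),(1,-1)),((103,125),(1,1)),((157,270),(-1,1)),((348,203),(-1,-1))]
k=lambda p:np.concatenate([proj(cs["top"],W(*p,(.058*e[0],.073*e[1],.034)))-T(q) for q,e in di])
r=least_squares(k,[.533,-.015,.3]);print("dish",r.x,np.degrees(r.x[2]),k(r.x))
E
python3 fit.py
```

```text
stand [ 0.5341 -0.2939 -0.4201  0.1245] -24.070262509442912
[[-1.3136 -0.4247]
 [ 0.3497  0.2182]
 [ 0.7055 -0.564 ]
 [-0.0662 -1.0671]
 [-2.7293 -0.317 ]
 [ 0.8753  2.0295]
 [ 2.3414  0.7094]
 [ 0.0886 -1.8561]
 [ 0.286   0.5784]
 [-1.3913  0.7721]
 [-0.164  -0.8298]
 [ 1.742   1.5212]]
basket [ 0.5356 -0.019   0.3591] 20.57429599795585 [[ 0.5367  0.1634]
 [-0.8367  0.0552]
 [-0.3278  0.821 ]
 [ 0.4564 -1.2026]]
dish [ 0.5296 -0.0192  0.3849] 22.050373156651737 [-0.7187  0.0284 -1.0754 -0.067   1.6443 -0.1813  0.1289  0.1993]
```

```bash
cat > go.py <<'E'
import sys
from h import *
np.set_printoptions(precision=4,suppress=True)
# go.py x y z yaw_y(deg): remaining shift in tool axes (cm) and roll (rad)
def show(x,y,z,yaw):
    s=read_state();R=s["tcp_rot"];d=R.T@(np.array([x,y,z])-s["position"])*100
    a=np.degrees(np.arctan2(R[1,1],R[0,1])); r=-np.radians((yaw-a+90)%180-90)
    print("t",round(s["time_s"],2),"pos",s["position"],"yaw",round(a,2),"F",s["force"],"open",s["opening"],"gf",s["grasp_force"],"\n need",d,"roll",r,"zaxis",R[:,2])
if __name__=="__main__": show(*map(float,sys.argv[1:]))
E
python3 -m jog '[{"tx":3.2,"ty":-2.925},{"tx":3.2,"ty":-2.925},{"tx":3.2,"ty":-2.925},{"tx":3.2,"ty":-2.925},{"tx":3.2,"ty":-2.925},{"tx":3.2,"ty":-2.925},{"tx":3.2,"ty":-2.925},{"tx":3.2,"ty":-2.925}]'
python3 -m jog '[{"tx":3.2,"ty":-2.925},{"tx":3.2,"ty":-2.925},{"tx":3.2,"ty":-2.925},{"tx":3.2,"ty":-2.925},{"tx":3.2,"ty":-2.925},{"tx":3.2,"ty":-2.925},{"tx":3.2,"ty":-2.925},{"tx":3.2,"ty":-2.925}]'
python3 -m jog '[{"roll":-0.139},{"roll":-0.139},{"roll":-0.139},{"roll":-0.139},{"roll":-0.139},{"roll":-0.139},{"roll":-0.139},{"roll":-0.139}]'
python3 -m jog '[{"roll":-0.139},{"roll":-0.139},{"roll":-0.139},{"roll":-0.139},{}]'
python3 go.py 0.5356 -0.019 0.115 20.6; python3 -c "
from rig import *;print(read_state()['joint_positions'])"
```

```text
t 1.1 pos [ 0.1618 -0.6037  0.2415] yaw -75.0 F [-0.1005  0.4384 -0.2318] open 1.002384111783318 gf 0.0 
 need [ 51.2386 -46.8008  12.6569] roll 1.4730360414467665 zaxis [ 0.  0. -1.]
[-8.52284680e+01  3.02236492e+01  8.20881629e+01  2.18770372e-03
  6.76892231e+01 -1.02280468e+01]$[0]: bad value
$[0]: bad value
$[0]: bad value
$[0]: bad value
```

```bash
python3 -m jog '[{"tx":3.2,"ty":-2.925,"tz":0,"roll":0,"jaw":1}]'; python3 -m jog '[{"tx":3.2,"ty":-2.925,"tz":0,"roll":0}]'
```

```text
time_s: 1.2
position: [0.1831, -0.5717, 0.2418]
tcp_rot: [[0.967, 0.255, -0.001], [0.255, -0.967, -0.006], [-0.002, 0.006, -1.0]]
force: [0.2, 0.5, 0.3]
opening: 1.002
grasp_force: 0.0$[0]: bad value
```

```bash

python3 -m jog '[{"tx":3.2,"ty":-2.925,"tz":0,"roll":0,"jaw":1},{"tx":3.2,"ty":-2.925,"tz":0,"roll":0,"jaw":1},{"tx":3.2,"ty":-2.925,"tz":0,"roll":0,"jaw":1},{"tx":3.2,"ty":-2.925,"tz":0,"roll":0,"jaw":1},{"tx":3.2,"ty":-2.925,"tz":0,"roll":0,"jaw":1},{"tx":3.2,"ty":-2.925,"tz":0,"roll":0,"jaw":1},{"tx":3.2,"ty":-2.925,"tz":0,"roll":0,"jaw":1},{"tx":3.2,"ty":-2.925,"tz":0,"roll":0,"jaw":1}]' | head -2
python3 -m jog '[{"tx":3.2,"ty":-2.925,"tz":0,"roll":0,"jaw":1},{"tx":3.2,"ty":-2.925,"tz":0,"roll":0,"jaw":1},{"tx":3.2,"ty":-2.925,"tz":0,"roll":0,"jaw":1},{"tx":3.2,"ty":-2.925,"tz":0,"roll":0,"jaw":1},{"tx":3.2,"ty":-2.925,"tz":0,"roll":0,"jaw":1},{"tx":3.2,"ty":-2.925,"tz":0,"roll":0,"jaw":1},{"tx":3.2,"ty":-2.925,"tz":0,"roll":0,"jaw":1},{"tx":0,"ty":0,"tz":0,"roll":-0.139,"jaw":1}]' | head -2
python3 -m jog '[{"tx":0,"ty":0,"tz":0,"roll":-0.139,"jaw":1},{"tx":0,"ty":0,"tz":0,"roll":-0.139,"jaw":1},{"tx":0,"ty":0,"tz":0,"roll":-0.139,"jaw":1},{"tx":0,"ty":0,"tz":0,"roll":-0.139,"jaw":1},{"tx":0,"ty":0,"tz":0,"roll":-0.139,"jaw":1},{"tx":0,"ty":0,"tz":0,"roll":-0.139,"jaw":1},{"tx":0,"ty":0,"tz":0,"roll":-0.139,"jaw":1},{"tx":0,"ty":0,"tz":0,"roll":-0.139,"jaw":1}]' | head -2
python3 -m jog '[{"tx":0,"ty":0,"tz":0,"roll":-0.139,"jaw":1},{"tx":0,"ty":0,"tz":0,"roll":-0.139,"jaw":1},{"tx":0,"ty":0,"tz":0,"roll":-0.139,"jaw":1},{"tx":0,"ty":0,"tz":0,"roll":0,"jaw":1},{"tx":0,"ty":0,"tz":0,"roll":0,"jaw":1}]'
python3 go.py 0.5356 -0.019 0.115 20.6; python3 -c "
from rig import *;print(read_state()['joint_positions'])"
```

```text
time_s: 2.0
position: [0.3727, -0.2735, 0.2418]
time_s: 2.8
position: [0.5379, -0.015, 0.2419]
time_s: 3.6
position: [0.5353, -0.0191, 0.2417]
time_s: 4.1
position: [0.5353, -0.0191, 0.2416]
tcp_rot: [[-0.349, 0.937, 0.0], [0.937, 0.349, 0.0], [-0.0, 0.0, -1.0]]
force: [0.5, 0.4, -0.3]
opening: 1.002
grasp_force: 0.0
t 4.1 pos [ 0.5353 -0.0191  0.2416] yaw 20.4 F [ 0.4887  0.371  -0.274 ] open 1.0020090063150715 gf 0.0 
 need [-0.0025  0.0348 12.6601] roll -0.003465444526060639 zaxis [ 0.0001  0.     -1.    ]
[-1.40058468e+01  2.33430402e+01  9.49266233e+01  2.40094713e-03
  6.17238218e+01 -3.44084286e+01]
```

```bash

python3 -m jog '[{"tx":0,"ty":0,"tz":3,"roll":0,"jaw":1},{"tx":0,"ty":0,"tz":3,"roll":0,"jaw":1},{"tx":0,"ty":0,"tz":2.5,"roll":0,"jaw":0.7},{"tx":0,"ty":0,"tz":2,"roll":0,"jaw":0.5},{"tx":0,"ty":0,"tz":1,"roll":0,"jaw":0.4},{"tx":0,"ty":0,"tz":1,"roll":0,"jaw":0.4},{"tx":0,"ty":0,"tz":0,"roll":0,"jaw":0.3},{"tx":0,"ty":0,"tz":0,"roll":0,"jaw":0.3}]'
python3 - <<'E'
from h import *
c=capture("scene");im=c["img"][:,:,::-1]
cv2.imwrite("pics/grasp.png",cv2.resize(im[120:270,150:350],(800,600),interpolation=2))
E
```

```text
time_s: 4.9
position: [0.5357, -0.0192, 0.117]
tcp_rot: [[-0.351, 0.936, 0.001], [0.936, 0.351, -0.0], [-0.001, 0.001, -1.0]]
force: [-0.4, -0.3, 0.7]
opening: 0.541
grasp_force: 0.0
```

View pics/grasp.png

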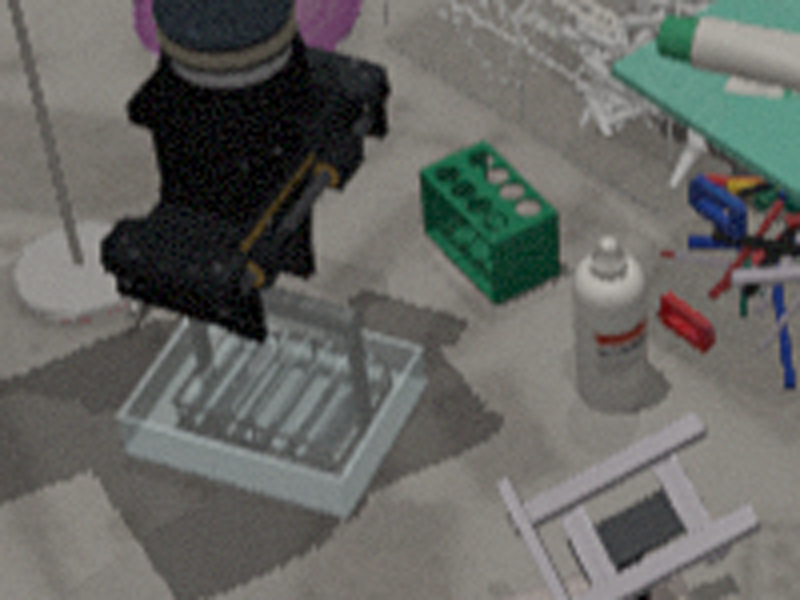

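The near finger reaches in front of the bar (crop (250,310)) and straddles it. Closing.

```bash

python3 -m jog '[{"tx":0,"ty":0,"tz":0,"roll":0,"jaw":0.2},{"tx":0,"ty":0,"tz":0,"roll":0,"jaw":0.1},{"tx":0,"ty":0,"tz":0,"roll":0,"jaw":0},{"tx":0,"ty":0,"tz":0,"roll":0,"jaw":0},{"tx":0,"ty":0,"tz":0,"roll":0,"jaw":0},{"tx":0,"ty":0,"tz":0,"roll":0,"jaw":0}]'
python3 -m jog '[{"tx":0,"ty":0,"tz":-0.5,"roll":0,"jaw":0},{"tx":0,"ty":0,"tz":-1,"roll":0,"jaw":0},{"tx":0,"ty":0,"tz":-1.5,"roll":0,"jaw":0},{"tx":0,"ty":0,"tz":-2,"roll":0,"jaw":0},{"tx":0,"ty":0,"tz":-2,"roll":0,"jaw":0},{"tx":0,"ty":0,"tz":-2,"roll":0,"jaw":0},{"tx":0,"ty":0,"tz":-1,"roll":0,"jaw":0},{"tx":0,"ty":0,"tz":0,"roll":0,"jaw":0}]'
```

```text
time_s: 5.55
position: [0.5357, -0.0192, 0.1167]
tcp_rot: [[-0.351, 0.936, 0.001], [0.936, 0.351, -0.0], [-0.0, 0.001, -1.0]]
force: [1.3, 0.3, 0.2]
opening: 0.11
grasp_force: 30.0
time_s: 6.35
position: [0.5359, -0.0193, 0.2182]
tcp_rot: [[-0.351, 0.936, 0.003], [0.936, 0.351, -0.001], [-0.002, 0.003, -1.0]]
force: [-0.2, 0.1, -2.6]
opening: 0.108
grasp_force: 30.0
```

```bash

python3 -m jog '[{"tx":0,"ty":0,"tz":-2,"roll":0,"jaw":0},{"tx":0,"ty":0,"tz":-3,"roll":0,"jaw":0},{"tx":0,"ty":0,"tz":-3,"roll":0,"jaw":0},{"tx":0,"ty":0,"tz":-2.5,"roll":0,"jaw":0},{"tx":0,"ty":0,"tz":-1,"roll":0,"jaw":0},{"tx":0,"ty":0,"tz":0,"roll":0,"jaw":0}]'
python3 - <<'E'
from h import *
o=[]
for n,(r,q) in {"scene":(222,265),"top":(230,280)}.items():
    c=capture(n)
    im=c["img"][:,:,::-1].astype(np.float32)
    for _ in range(4): im+=capture(n)["img"][:,:,::-1]
    im=(im/5).astype(np.uint8); cv2.imwrite(f"pics/{n}1.png",im)
    o.append(cv2.resize(im[r:r+80,q:q+80],(400,400),interpolation=2))
cv2.imwrite("pics/stand.png",np.hstack(o))
E
```

```text
time_s: 6.95
position: [0.5355, -0.0192, 0.3319]
tcp_rot: [[-0.351, 0.936, 0.001], [0.936, 0.351, -0.0], [-0.001, 0.001, -1.0]]
force: [0.5, 0.6, -3.5]
opening: 0.111
grasp_force: 30.0
```

View pics/stand.png

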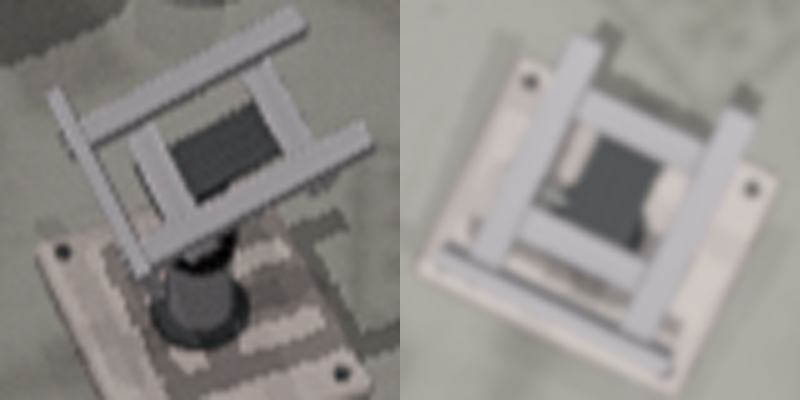

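```bash
python3 - > /tmp/o <<'E'
s=open("fit.py").read()
i=s.index("st=lambda");j=s.index("def f(p)")
s=s[:i]+'''T=lambda p:((p[1]+.5)/5-.5+230,(p[0]+.5)/5-.5+280)
S=lambda p:((p[1]+.5)/5-.5+222,(p[0]+.5)/5-.5+265)
st=lambda h:[("top",T((188,38)),D(h,.062,.034,0)),("top",T((338,111)),D(h,.062,-.034,0)),("top",T((44,248)),D(h,-.0435,.052,.012)),("top",T((270,360)),D(h,-.0435,-.052,.012)),
 ("scene",S((298,17)),D(h,.062,.034,0)),("scene",S((366,132)),D(h,.062,-.034,0)),("scene",S((55,92)),D(h,-.0435,.052,.012)),("scene",S((140,272)),D(h,-.0435,-.052,.012)),
("top",T((125,57)),(.055,.065,.012)),("top",T((378,178)),(.055,-.065,.012)),("top",T((278,395)),(-.055,-.065,.012)),("top",T((18,268)),(-.055,.065,.012))][SL]
SL=slice(0,12)
'''+s[j:]
s=s[:s.index("bk=")]
s+='''
for SL in(slice(0,8),slice(8,12),slice(0,4),slice(4,8)):
    r=least_squares(f,r.x);print(SL,r.x,np.degrees(r.x[2]),f(r.x))
'''
open("fit2.py","w").write(s)
E
python3 fit2.py; python3 go.py .5341 -.2939 .33 -24.3
```

```text
stand [ 0.5349 -0.2934 -0.4272  0.1249] -24.478831946588713
[[-0.1312 -0.0112]
 [ 0.1543  0.7604]
 [ 1.2878 -1.8872]
 [ 1.5293 -0.6137]
 [-0.2224  1.1257]
 [-0.144   1.1085]
 [-0.1075  0.1824]
 [ 0.6933  1.6326]
 [-2.1264 -1.2483]
 [-0.571   1.3378]
 [ 1.2123 -0.4558]
 [ 0.5794 -1.8571]]
slice(0, 8, None) [ 0.5353 -0.2928 -0.4282  0.1242] -24.53539655952072 [-0.2636 -0.2627  0.0432  0.476   1.1013 -2.1597  1.3759 -0.9362 -0.2008
  1.0423 -0.1302  0.981  -0.1344  0.1274  0.6491  1.5103]
slice(8, 12, None) [ 0.5345 -0.2946 -0.4252  0.1242] -24.364499443214235 [-1.8814 -0.7649 -0.4309  1.8743  1.3973  0.1743  0.8716 -1.2823]
slice(0, 4, None) [ 0.5387 -0.2948 -0.4196  0.0836] -24.04015079353 [ 0.1839  0.33   -0.2384  0.2171  0.4426 -0.2575 -0.387  -0.2962]
slice(4, 8, None) [ 0.5403 -0.2855 -0.4386  0.1142] -25.12872665206301 [ 0.1309  0.2154  0.0571 -0.3413 -0.3474 -0.2613  0.1492  0.3786]
t 7.55 pos [ 0.5352 -0.0191  0.3314] yaw 20.57 F [-0.485  -0.3466 -3.1365] open 0.11047242424187144 gf 29.96717780828476 
 need [-25.6885  -9.7575   0.1345] roll 0.7831288447814682 zaxis [-0.0003  0.0001 -1.    ]
```

```bash

python3 -m jog '[{"tx":-2,"ty":-0.8,"tz":0,"roll":0,"jaw":0},{"tx":-3,"ty":-1.3,"tz":0,"roll":0,"jaw":0},{"tx":-3.6,"ty":-1.6,"tz":0,"roll":0,"jaw":0},{"tx":-3.6,"ty":-1.6,"tz":0,"roll":0,"jaw":0},{"tx":-3.6,"ty":-1.6,"tz":0,"roll":0,"jaw":0},{"tx":-3.6,"ty":-1.6,"tz":0,"roll":0,"jaw":0},{"tx":-3.4,"ty":-1.3,"tz":0,"roll":0,"jaw":0},{"tx":-2,"ty":-0.8,"tz":0,"roll":0,"jaw":0}]'
python3 -m jog '[{"tx":0,"ty":0,"tz":0,"roll":0.098,"jaw":0},{"tx":0,"ty":0,"tz":0,"roll":0.098,"jaw":0},{"tx":0,"ty":0,"tz":0,"roll":0.098,"jaw":0},{"tx":0,"ty":0,"tz":0,"roll":0.098,"jaw":0},{"tx":0,"ty":0,"tz":0,"roll":0.098,"jaw":0},{"tx":0,"ty":0,"tz":0,"roll":0.098,"jaw":0},{"tx":0,"ty":0,"tz":0,"roll":0.098,"jaw":0},{"tx":0,"ty":0,"tz":0,"roll":0.098,"jaw":0}]' >/dev/null
python3 -m jog '[{"tx":0,"ty":0,"tz":1,"roll":0,"jaw":0},{"tx":0,"ty":0,"tz":2,"roll":0,"jaw":0},{"tx":0,"ty":0,"tz":2,"roll":0,"jaw":0},{"tx":0,"ty":0,"tz":1,"roll":0,"jaw":0},{"tx":0,"ty":0,"tz":0.5,"roll":0,"jaw":0},{"tx":0,"ty":0,"tz":0,"roll":0,"jaw":0},{"tx":0,"ty":0,"tz":0,"roll":0,"jaw":0}]'
python3 go.py .5236 -.2887 .246 -24.3
python3 - <<'E'
from h import *
for n,(r,q) in {"scene":(205,245),"top":(225,270)}.items():
    c=capture(n);im=c["img"][:,:,::-1].astype(np.float32)
    for _ in range(2): im+=capture(n)["img"][:,:,::-1]
    im=(im/3).astype(np.uint8); cv2.imwrite(f"pics/{n}2.png",im)
    if n=="scene": cv2.imwrite("pics/above.png",cv2.resize(im[r-55:r+95,q-40:q+160],(800,600),interpolation=2))
E
```

```text
time_s: 8.35
position: [0.523, -0.2916, 0.3315]
tcp_rot: [[-0.349, 0.937, 0.001], [0.937, 0.349, -0.001], [-0.001, 0.0, -1.0]]
force: [0.1, 0.2, -2.9]
opening: 0.109
grasp_force: 30.0
time_s: 9.85
position: [0.5236, -0.2889, 0.2673]
tcp_rot: [[0.412, 0.911, 0.001], [0.911, -0.412, -0.001], [-0.0, 0.002, -1.0]]
force: [0.2, -1.1, -2.2]
opening: 0.107
grasp_force: 30.0
t 9.85 pos [ 0.5236 -0.2889  0.2673] yaw -24.33 F [ 0.229  -1.075  -2.2155] open 0.10740185758197748 gf 29.96725022792816 
 need [ 0.016  -0.0104  2.1257] roll -0.00044207385212285396 zaxis [ 0.0012 -0.0009 -1.    ]
```

View pics/above.png

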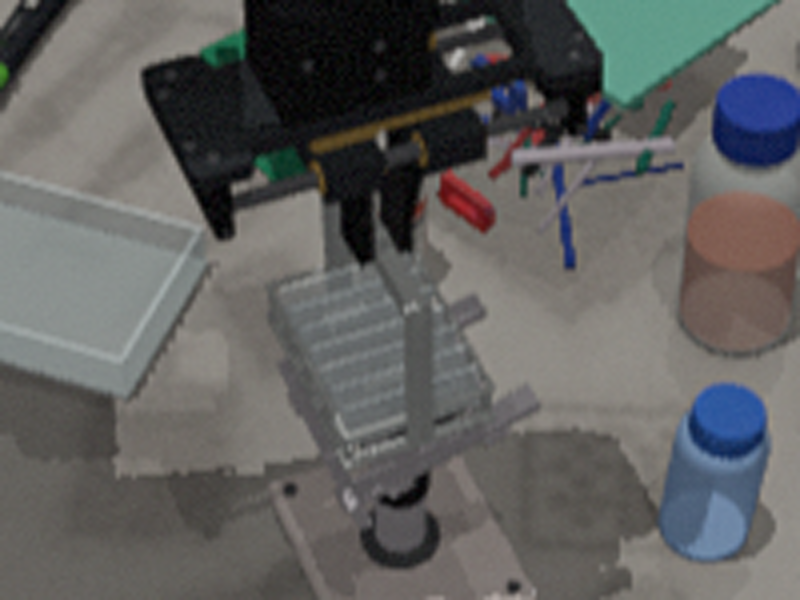

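The basket hangs upright over the rails, bar end at crop (415,300), uphill of the stop. Lowering to contact.

```bash

python3 -m jog '[{"tx":0,"ty":0,"tz":0.6,"roll":0,"jaw":0},{"tx":0,"ty":0,"tz":0.6,"roll":0,"jaw":0},{"tx":0,"ty":0,"tz":0.3,"roll":0,"jaw":0},{"tx":0,"ty":0,"tz":0,"roll":0,"jaw":0}]' | egrep "pos|force"
for i in 1 2 3 4; do python3 -m jog '[{"tx":0,"ty":0,"tz":0.1,"roll":0,"jaw":0},{"tx":0,"ty":0,"tz":0.1,"roll":0,"jaw":0}]'| egrep "pos|force|open" |tr '\n' ' ';echo; done
```

```text
position: [0.5226, -0.2882, 0.2505]
force: [-0.4, 0.1, -2.5]
grasp_force: 30.0
position: [0.5232, -0.2886, 0.2496] force: [1.1, 0.9, -3.1] opening: 0.113 grasp_force: 30.0 
position: [0.523, -0.2885, 0.2486] force: [-3.3, 3.2, 7.6] opening: 0.109 grasp_force: 30.0 
position: [0.5227, -0.2884, 0.2483] force: [-6.0, 4.2, 15.2] opening: 0.111 grasp_force: 30.1 
position: [0.5225, -0.2883, 0.248] force: [-8.2, 4.9, 23.4] opening: 0.114 grasp_force: 30.2
```

```bash

python3 -m jog '[{"tx":0,"ty":0,"tz":-0.8,"roll":0,"jaw":0},{"tx":0,"ty":0,"tz":-0.8,"roll":0,"jaw":0},{"tx":0,"ty":0.8,"tz":0,"roll":0,"jaw":0},{"tx":0,"ty":0.8,"tz":0,"roll":0,"jaw":0},{"tx":0,"ty":0,"tz":0.3,"roll":0,"jaw":0},{"tx":0,"ty":0,"tz":0,"roll":0,"jaw":0}]' | egrep "pos|force|open"
for i in 1 2 3; do python3 -m jog '[{"tx":0,"ty":0,"tz":0.1,"roll":0,"jaw":0},{"tx":0,"ty":0,"tz":0.1,"roll":0,"jaw":0}]'| egrep "pos|force|open" |tr '\n' ' ';echo; done
```

```text
position: [0.5374, -0.2949, 0.255]
force: [-0.6, 1.3, -3.8]
opening: 0.105
grasp_force: 30.0
position: [0.5374, -0.2949, 0.2541] force: [-0.9, 1.0, 0.6] opening: 0.106 grasp_force: 30.0 
position: [0.5373, -0.2949, 0.2537] force: [-3.7, 2.6, 9.5] opening: 0.108 grasp_force: 30.0 
position: [0.5371, -0.2948, 0.2534] force: [-6.3, 4.2, 15.7] opening: 0.105 grasp_force: 30.1
```

Now tip it: move downhill (−ty) while pressing.

```bash

for i in 1 2 3; do python3 -m jog '[{"tx":0,"ty":-0.2,"tz":0.1,"roll":0,"jaw":0},{"tx":0,"ty":-0.2,"tz":0.1,"roll":0,"jaw":0}]'| egrep "pos|force|open" |tr '\n' ' ';echo; done; python3 go.py .535 -.2938 .2 -24.3
```

```text
position: [0.5345, -0.2936, 0.2522] force: [-4.4, 3.1, 14.9] opening: 0.108 grasp_force: 30.5 
position: [0.5314, -0.2922, 0.2505] force: [-3.4, 3.5, 13.8] opening: 0.108 grasp_force: 30.9 
position: [0.5279, -0.2906, 0.2484] force: [-2.1, 2.2, 12.4] opening: 0.11 grasp_force: 31.6 
t 13.15 pos [ 0.5279 -0.2906  0.2484] yaw -24.35 F [-2.0752  2.1824 12.4434] open 0.10979801311742113 gf 31.622311756946146 
 need [0.0064 0.746  4.8429] roll -0.0008447644881159613 zaxis [ 0.005  -0.0031 -1.    ]
```

```bash

for i in 1 2 3; do python3 -m jog '[{"tx":0,"ty":-0.2,"tz":0.13,"roll":0,"jaw":0},{"tx":0,"ty":-0.2,"tz":0.13,"roll":0,"jaw":0}]'| egrep "pos|force|open" |tr '\n' ' ';echo; done
python3 - <<'E'
from h import *
im=capture("scene")["img"][:,:,::-1]
cv2.imwrite("pics/tip1.png",cv2.resize(im[150:300,205:405],(800,600),interpolation=2))
E
```

```text
position: [0.5242, -0.2889, 0.2458] force: [-3.1, 3.7, 12.1] opening: 0.112 grasp_force: 31.9 
position: [0.5205, -0.2873, 0.243] force: [-3.3, 3.9, 12.6] opening: 0.119 grasp_force: 33.3 
position: [0.5172, -0.2857, 0.2403] force: [-4.0, 3.5, 13.7] opening: 0.121 grasp_force: 34.0
```

View pics/tip1.png

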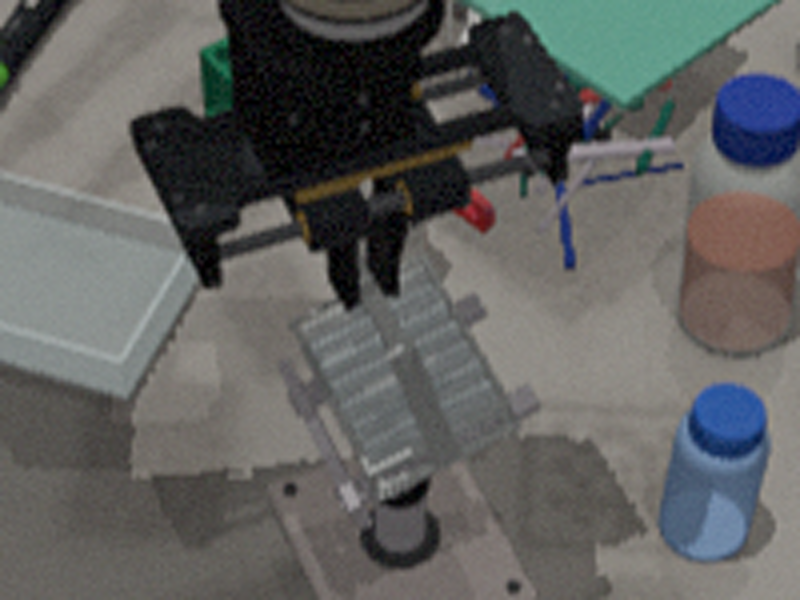

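The basket tips with its uphill edge near the rail ends (crop (510,420)) and its lower side still short of the stop (crop (330,440)).

```bash

for i in 1 2 3 4; do python3 -m jog '[{"tx":0,"ty":-0.13,"tz":0.13,"roll":0,"jaw":0},{"tx":0,"ty":0,"tz":0,"roll":0,"jaw":0}]'| egrep "pos|force|open|rot" |tr '\n' ' ';echo; done
```

```text
position: [0.5154, -0.2848, 0.2387] tcp_rot: [[0.412, 0.911, 0.004], [0.911, -0.412, -0.002], [-0.0, 0.004, -1.0]] force: [-4.1, 4.3, 12.5] opening: 0.126 grasp_force: 34.2 
position: [0.5142, -0.2842, 0.2376] tcp_rot: [[0.412, 0.911, 0.004], [0.911, -0.412, -0.002], [-0.0, 0.004, -1.0]] force: [-4.6, 4.4, 14.5] opening: 0.125 grasp_force: 35.3 
position: [0.5133, -0.2838, 0.2367] tcp_rot: [[0.412, 0.911, 0.005], [0.911, -0.412, -0.003], [-0.0, 0.005, -1.0]] force: [-4.1, 4.5, 14.4] opening: 0.127 grasp_force: 34.7 
position: [0.5132, -0.2838, 0.2366] tcp_rot: [[0.412, 0.911, 0.008], [0.911, -0.412, -0.004], [-0.001, 0.009, -1.0]] force: [-3.4, 4.8, 19.1] opening: 0.125 grasp_force: 34.8
```

```bash

for i in 1 2 3 4; do python3 -m jog '[{"tx":0,"ty":-0.1,"tz":0.03,"roll":0,"jaw":0},{"tx":0,"ty":0,"tz":0,"roll":0,"jaw":0}]'| egrep "pos|force|open" |tr '\n' ' ';echo; done
python3 - <<'E'
from h import *
for n in("scene","top"):
    im=capture(n)["img"][:,:,::-1]; cv2.imwrite(f"pics/{n}3.png",im)
    if n=="scene":cv2.imwrite("pics/tip2.png",cv2.resize(im[190:290,255:355],(600,600),interpolation=2))
E
```

```text
position: [0.5131, -0.2837, 0.2366] force: [-1.7, 4.2, 17.9] opening: 0.125 grasp_force: 34.7 
position: [0.513, -0.2837, 0.2366] force: [-1.3, 3.3, 18.5] opening: 0.12 grasp_force: 34.6 
position: [0.513, -0.2837, 0.2366] force: [1.1, 3.2, 18.9] opening: 0.124 grasp_force: 34.4 
position: [0.5129, -0.2837, 0.2366] force: [2.7, 3.4, 18.3] opening: 0.126 grasp_force: 34.3
```

View pics/tip2.png

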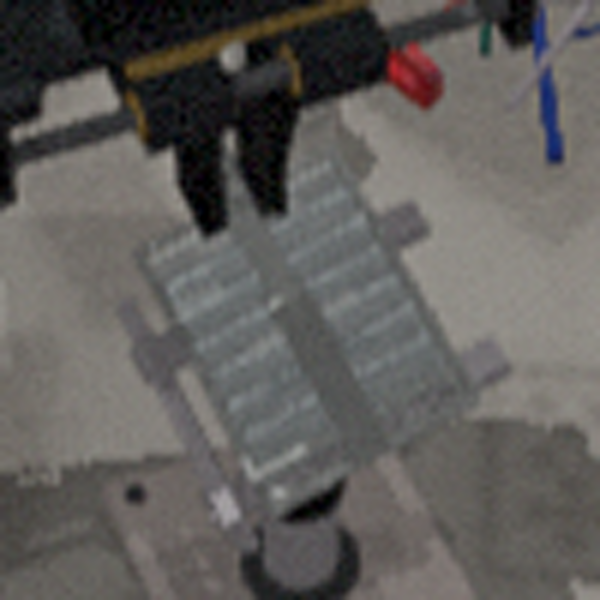

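Still flat, with a small gap of rail showing between the tray and the stop bar (crop (170,360)). Friction holds it, so I push further downhill.

```bash

for i in 1 2 3 4 5; do python3 -m jog '[{"tx":0,"ty":-0.1,"tz":0.03,"roll":0,"jaw":0},{"tx":0,"ty":-0.1,"tz":0.02,"roll":0,"jaw":0},{"tx":0,"ty":0,"tz":0,"roll":0,"jaw":0}]'| egrep "pos|force|open" |tr '\n' ' ';echo; done
```

```text
position: [0.5125, -0.2836, 0.2365] force: [5.2, 3.1, 17.1] opening: 0.128 grasp_force: 34.0 
position: [0.5106, -0.2834, 0.236] force: [4.5, 0.9, 17.0] opening: 0.129 grasp_force: 33.9 
position: [0.5088, -0.2829, 0.2353] force: [4.8, 0.3, 16.8] opening: 0.127 grasp_force: 33.9 
position: [0.5068, -0.2823, 0.2346] force: [5.0, 0.2, 15.7] opening: 0.125 grasp_force: 33.8 
position: [0.5054, -0.2818, 0.2343] force: [5.5, -0.6, 14.9] opening: 0.128 grasp_force: 33.7
```

```bash

for i in 1 2 3; do python3 -m jog '[{"tx":0,"ty":-0.1,"tz":0.03,"roll":0,"jaw":0},{"tx":0,"ty":0,"tz":0,"roll":0,"jaw":0}]'| egrep "pos|force|open|rot" |tr '\n' ' ';echo; done
python3 - <<'E'
from h import *
np.set_printoptions(precision=2,suppress=True)
a=np.radians(18);c,s=np.cos(a),np.sin(a)
yaw=np.radians(-24.3);X=np.array([np.cos(yaw),np.sin(yaw),0]);Y=np.array([-X[1],X[0],0])
nrm=-s*X+c*np.array([0,0,1.])
for n in("scene","top"):
    C=capture(n);cv2.imwrite(f"pics/{n}4.png",C["img"][:,:,::-1])
    for t,P in(("grip",np.array([.535,-.2938,.127])+.094*nrm),("basket",np.array([.535,-.2938,.127]))):
        l=landmark_of(n,t)
        print(n,t,[(np.array(x["point"]),round(x["p"],2)) for x in l[:2]],"pred",proj(C,P),"dpx per +10mm y",proj(C,P+.01*Y)-proj(C,P),"x",proj(C,P+.01*X)-proj(C,P))
E
```

```text
position: [0.505, -0.2817, 0.2343] tcp_rot: [[0.413, 0.91, 0.021], [0.911, -0.413, -0.014], [-0.004, 0.025, -1.0]] force: [6.2, 0.4, 16.4] opening: 0.124 grasp_force: 33.9 
position: [0.5046, -0.2815, 0.2343] tcp_rot: [[0.413, 0.91, 0.022], [0.911, -0.413, -0.014], [-0.004, 0.026, -1.0]] force: [6.7, -0.2, 16.8] opening: 0.129 grasp_force: 34.2 
position: [0.5041, -0.2813, 0.2343] tcp_rot: [[0.413, 0.91, 0.023], [0.911, -0.413, -0.015], [-0.004, 0.027, -1.0]] force: [7.2, -0.1, 17.0] opening: 0.125 grasp_force: 34.5 
scene grip [(array([225.8, 289.2]), 0.67)] pred [224.46 291.31] dpx per +10mm y [-3.55 -1.92] x [-1.49  4.86]
scene basket [(array([245.1, 302.3]), 0.59)] pred [250.05 305.51] dpx per +10mm y [-3.45 -1.87] x [-1.45  4.52]
top grip [] pred [283.16 313.48] dpx per +10mm y [-2.33 -4.83] x [-4.83  2.33]
top basket [(array([273. , 319.4]), 0.68)] pred [271.55 319.74] dpx per +10mm y [-2.16 -4.48] x [-4.48  2.16]
```

```bash

for i in 1 2 3; do python3 -m jog '[{"tx":0,"ty":0.1,"tz":0,"roll":0,"jaw":0},{"tx":0,"ty":0,"tz":0,"roll":0,"jaw":0}]'| egrep "pos|force|open" |tr '\n' ' ';echo; done
python3 - <<'E'
from h import *
C=capture("scene");im=C["img"][:,:,::-1].astype(np.float32)
for _ in range(3): im+=capture("scene")["img"][:,:,::-1]
im=(im/4).astype(np.uint8); cv2.imwrite("pics/scene5.png",im)
A=cv2.resize(im[190:290,255:355],(600,600),interpolation=2);B=A.copy()
a=np.radians(18);c,s=np.cos(a),np.sin(a);yaw=np.radians(-24.3)
X=np.array([np.cos(yaw),np.sin(yaw),0]);Y=np.array([-X[1],X[0],0]);Z=np.array([0,0,1.])
u=c*X+s*Z;n=-s*X+c*Z;o=np.array([.5345,-.2938,.126])
def q(p):
    r,k=proj(C,o+p[0]*u+p[1]*Y+p[2]*n);return int((k-255+.5)*6),int((r-190+.5)*6)
def poly(P,col): cv2.polylines(B,[np.array([q(p) for p in P])],True,col,1)
for z in(0,.032): poly([(x,y,z) for x,y in((.04,.055),(.04,-.055),(-.04,-.055),(-.04,.055))],(0,0,255))
poly([(x,y,.102) for x,y in((.005,.055),(.005,-.055),(-.005,-.055),(-.005,.055))],(0,255,0))
for y in(.034,-.034): poly([(.062,y+.007,0),(.062,y-.007,0),(-.04,y-.007,0),(-.04,y+.007,0)],(255,0,0))
poly([(-.04,.052,.012),(-.04,-.052,.012),(-.047,-.052,.012),(-.047,.052,.012)],(0,255,255))
cv2.imwrite("pics/over.png",cv2.resize(np.hstack([A,B]),(800,400)) if 0 else np.hstack([A,B])[:, :][:600] if 0 else cv2.resize(np.hstack([A[100:550],B[100:550]]),(800,300)) if 0 else B)
E
```

```text
position: [0.5048, -0.2816, 0.2343] force: [6.3, -1.4, 17.4] opening: 0.124 grasp_force: 34.1 
position: [0.5054, -0.2818, 0.2342] force: [6.0, 0.1, 18.4] opening: 0.125 grasp_force: 33.9 
position: [0.5056, -0.2819, 0.2342] force: [4.6, 0.3, 19.3] opening: 0.127 grasp_force: 34.0
```

View pics/over.png

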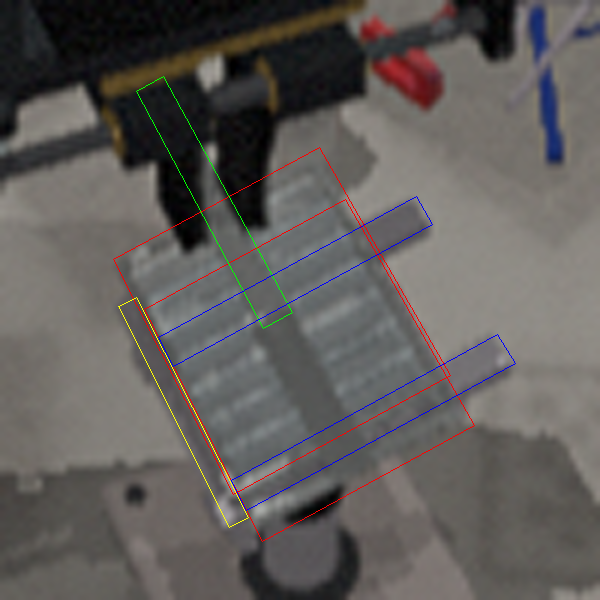

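The overlay fits: tray centred over both rails and its lower edge at the stop bar, about (190,400). Releasing gradually.

```bash

python3 -m jog '[{"tx":0,"ty":0,"tz":0,"roll":0,"jaw":0},{"tx":0,"ty":0,"tz":0,"roll":0,"jaw":0.14},{"tx":0,"ty":0,"tz":0,"roll":0,"jaw":0.16},{"tx":0,"ty":0,"tz":0,"roll":0,"jaw":0.2}]' | egrep "pos|force|open"
python3 -m jog '[{"tx":0,"ty":0,"tz":0,"roll":0,"jaw":0.25},{"tx":0,"ty":0,"tz":0,"roll":0,"jaw":0.3},{"tx":0,"ty":0,"tz":0,"roll":0,"jaw":0.35},{"tx":0,"ty":0,"tz":0,"roll":0,"jaw":0.4}]' | egrep "pos|force|open"
python3 -m jog '[{"tx":0,"ty":0,"tz":-0.5,"roll":0,"jaw":0.4},{"tx":0,"ty":0,"tz":-1,"roll":0,"jaw":0.4},{"tx":0,"ty":0,"tz":-1.5,"roll":0,"jaw":0.4},{"tx":0,"ty":0,"tz":-2,"roll":0,"jaw":0.4},{"tx":0,"ty":0,"tz":-2,"roll":0,"jaw":0.4},{"tx":0,"ty":0,"tz":-2,"roll":0,"jaw":0.4},{"tx":0,"ty":0,"tz":0,"roll":0,"jaw":0.4}]' | egrep "pos|force|open"
python3 - <<'E'
from h import *
a=capture("scene")["img"][:,:,::-1]; cv2.imwrite("pics/end.png",a)
b=cv2.imread("pics/scene5.png")
# tray displacement vs before release: template on the tray's near half
t=b[240:268,290:330];r=cv2.matchTemplate(a,t,cv2.TM_CCOEFF_NORMED);print(cv2.minMaxLoc(r)[1::2])
for n in("scene","top"):
    C=capture(n)
    for k in("grip","basket"): print(n,k,[(np.round(x["point"],1),round(x["p"],2)) for x in landmark_of(n,k)[:1]])
E
```

```text
position: [0.501, -0.2794, 0.2302]
force: [0.7, -1.3, 0.2]
opening: 0.174
grasp_force: 0.3
position: [0.4981, -0.2772, 0.2264]
force: [0.2, -0.5, -0.5]
opening: 0.356
grasp_force: 0.3
position: [0.4997, -0.2783, 0.3206]
force: [-0.3, 0.0, -0.6]
opening: 0.399
grasp_force: 0.0
(0.9173736572265625, (290, 240))
scene grip [(array([224.6, 290.1]), 0.62)]
scene basket [(array([378.3, 366.6]), 0.72)]
top grip []
top basket []
```

```bash
python3 -c "
from rig import *
print(hand_in())"
```

```text
the job is handed in; nothing more can be done
None
```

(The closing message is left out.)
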